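Interlock check: hold the sprung lid of the test box at its marker

TASK

Get the high-voltage test box ready for its lid interlock reading: first take the solder reel off the closed lid and stand it upright on a bare part of the work mat, setting it down rather than dropping it. Then lift the spring-shut lid by its bow handle until the needle on the lid's side points at the marker clamped on the angle scale, and finish while still holding the lid steady there by the handle for the reading. Leave the marker where it is set and the other things on the bench where they lie.

Things in the scene. Friction and masses are not known exactly. Their poses are not given: they have to be found in the camera images.
- test_box: Grey steel test box, fixed to the bench, 240 (x) by 320 (y) by 95 mm tall without its lid. Origin: centre of its underside, on the bench top; its x axis points from the front (handle side, towards the robot) to the hinge at the rear, z up.
- hinge_mid (a point): Point on the hinge axis, middle of the box's width: box frame (120, 0, 95) mm. The hinge axis runs along the box's y, at the rear top edge of the box.
- lid (a joint): Lid angle in rad: 0 shut, grows as the front edge rises (a turn about the box's +y), stop 1.25. Aluminium frame with clear window, 240 x 320 x 20 mm, flat top 115 mm above the bench when shut. 0.7 kg; a hinge spring (0.8 N m when shut, plus 0.8 per rad) pulls it shut, it falls if let go: some 6 N straight up at the handle starts it, 8 to 13 N holds it at the marker.
- handle_bar (a point): Steel bow handle carried by the lid. This point: middle of its round bar, 12 mm thick, 120 mm long along the box's y, 32 mm ahead of and 32 mm above the lid's front top edge on bent legs at its ends. Lid shut: at (-152, 0, 147) mm in the box frame; swings about the hinge with the lid. Room all round: pinch it from above, fingers closing along the box's x; the bar can turn in the grip.
- needle_tip (a point): Tip of the black needle (7 mm wide, tapering to 3 mm) fixed to the lid on the box's +y side: 160 mm from the hinge axis, 174.5 mm to +y of the box's middle. With the lid shut the needle is level at 95 mm above the bench, and it rises with the lid.
- marker_tip (a point): Inner point of the marker: a dark steel rider (26 x 22 x 14 mm, 20 mm thumbscrew on its +y side) clamped on the rim of the aluminium angle scale on the box's +y side. Same radius (160 mm) from the hinge axis and same y as the needle's tip, so the tips meet when the lid is at the marked angle. Set 0.40 to 0.75 rad above level, seen from the hinge axis.
- reel_center (a point): Centre (half-way up, on the axis) of the small solder reel that stands on the lid: grey flanges 56 mm across, 52 mm tall, wound with bare solder 51 mm across, about 0.25 kg. Its axis (z) is upright.
- reel: The same solder reel; origin at the centre of its underside.
- mat: Grey work mat, fixed, 320 (x) by 280 (y) by 3 mm thick, beside the box. Origin: centre of its underside. A circuit board lies on its rear part (+x half), a pot in its rear +y corner and cutters along its +y edge; a screwdriver along its -y edge; the middle of the front part (-x half) is bare, some 150 mm wide in y.
- board: Green circuit board 80 by 110 mm, up to 15 mm tall, lying on the mat; leave alone.
- cutters: Side cutters with red grips, 118 mm long, 50 mm wide and 14 mm tall, lying on the mat with the jaws to its own +x; origin at the pivot; leave alone.
- tip_cleaner: Dark steel pot with brass wool, 64 mm across, 42 mm tall, on the mat; leave alone.
- multimeter: Orange multimeter lying on the bench in front of box and mat, 150 by 78 by 46 mm; leave alone.
- screwdriver: Screwdriver lying on the mat along its x, 190 mm long, under 30 mm tall; leave alone.
- flux_bottle: White bottle, 44 mm across, 110 mm tall, standing at the back between box and mat; leave alone.

How it is judged:
By the outcome, as a careful person would: the job done as asked, in the order asked, and still so for the second after the job is handed in, while the arm keeps its last pose, push and grip.
It also fails if it takes over 72 s, if anything falls off the work surface, if the arm or the gripper's body presses on something with over 40 N, if the wrist force passes 120 N, or if a joint passes its speed limit or range.

ROBOT

A 6-joint arm with a two-finger parallel gripper is mounted at the origin on the work surface. World frame = base frame: x ahead of the robot, y to its left, z up, the work surface at z = 0. Lengths are in m, angles in rad, forces in N, time in s.
With the tool pointing down it reaches from about 0.35 to 0.975 m from the base axis. Payload 4.9 kg.
Tool frame: the origin (TCP) lies at the very end of the fingers, on their centre line; the grasp point (between the pads) lies 19 mm behind it; z points along the fingers, y is the line along which they close (so a half turn about z gives the same grasp; the last joint's range is limited). The gripper opens to 85 mm and grips with 20 to 120 N. Pads are 22 mm wide; open, the fingers measure 114 mm over their backs; the gripper's body (76 mm by 85 mm) begins 54 mm behind the grasp point. The pads swing forward as they close: fully open they stand 13 mm farther back than shut.
Start: joints at [-1.369, 0.053, 1.613, -0, 1.476, -0.119], TCP at [0.197, -0.593, 0.231] pointing down, gripper open.
Joint ranges: [-3.01, 3.01], [-1.01, 2.22], [0.06, 2.58], [-1.02, 4.17], [0.09, 2.62], [-3.14, 3.14]. Speed limits (rad/s): [2.57, 2.57, 3.14, 3.14, 3.14, 3.14].

INTERFACE

Orientations are given as a rotation vector (axis times angle).
In Python, from station import ctrl gives the robot as it stands.
- The arm moves only by the tool jog_arm, never from a script. Its argument "plan" is a list of rows, each a list of 7 numbers: the shift along the tool's x, y, z in units of 0.02 m (1.0 is 0.02 m), then the turn, a rotation vector about the tool's x, y, z in units of 45 degrees (1.0 is 45 degrees), then the opening, from -1 (shut) to 1 (fully open). A call has 1 to 8 rows; each row shifts and turns the commanded pose from where the row before left it, along the tool's axes as they then stand; what a row does not reach is not made up. A row lasts 1/10 s, in which the tool goes at most 50 mm and 8.59 degrees, less where a joint would pass 70% of its speed; a pose out of reach is approached as far as the arm can. A call with a number of a shift or a turn outside -1 to 1 is refused whole. A call with a gripper value outside its range is refused whole. The fingers move at their own pace and stop on an object; "grip_force" is the grip in N (left out, the last holds). Time passes only in rows, so rows that do not move let the fingers close. It gives the time, the measured TCP pose, the force, the opening and the grip force at its end, in the units of the state.
- ctrl.get_obs(): the state, without advancing time (a new reading comes with each control period).
- ctrl.get_image(name): name is "side" or "top" or "wrist"; returns (picture, depth): 420x560x3 uint8, red, green, blue; 420x560 float32, m along the optical axis (not along the pixel's ray), 0 where there is no reading.
- ctrl.camera_info(name): a dict with "camera_matrix" (3x3 intrinsics, pixels), "rvec" (rotation vector, rad) and "tvec" (3), from world to camera coordinates, as OpenCV has them; the wrist camera has in their place "T_tool_cam" (4x4, takes a point from camera to tool coordinates, whose origin is the TCP and whose axes are the flange's). Camera axes: x right, y down, z forward; pixel columns grow to the right and rows downward; lengths in m; the calibration is good to about 2 mm. A picture is of the moment at which its call begins: read the wrist's pose just before it. camera_info takes no time and is no camera call.
- ctrl.finish_job(): hands the job in; it is judged then, once.
The state is a dict: "t": time; "q": joint angles; "dq": joint speeds; "effort": joint torques, N m; "tool_pos": TCP position; "tool_rot": TCP orientation; "contact_force": force on the tool from outside, world axes, zero at the start; "wrist_torque": the same for the moment, N m; "opening": finger opening in m; "grip_force": force on a finger pad.
Only numpy, scipy, OpenCV 4.12 (cv2) and the standard library are available. Lean on these libraries where they do the work, as an engineer would, in place of code of your own. Each camera call takes 0.05 s, during which the arm holds its last target. There are 200 camera calls.

## Working session

There is one attempt and no reset: what is moved stays moved. The work goes in short steps, Python scripts to look and compute and a tool call to move; the robot and the scene stay as the last step left them, time stands still between calls to the robot, and variables do not carry over. Pictures are saved under pics/ and viewed, at most 10 in all, crops included, and the job is handed in when it is done.

Besides the shell and the picture viewer there is one more tool, called after "Request:" as a command line: name --pt "numbers of a row" for each row, then --argument value for the rest. jog_arm: Moves the arm, as the interface text tells. Shifts and turns lie within -1 to 1; 1 stands for 0.02 m of shift or 45 degrees of turn. Its arguments: {"type":"object","properties":{"plan":{"type":"array"},"grip_force":{"type":"number"}},"required":["plan"]}

```bash
mkdir -p pics; ls; cat > h.py <<'E'
import numpy as np, cv2
from scipy.spatial.transform import Rotation as R
from station import ctrl
def cam(name,obs=None):
    i=ctrl.camera_info(name);K=np.array(i["camera_matrix"])
    if name=="wrist":
        o=obs;T=np.eye(4);T[:3,:3]=R.from_rotvec(o["tool_rot"]).as_matrix();T[:3,3]=o["tool_pos"]
        return K,T@np.array(i["T_tool_cam"])
    M=cv2.Rodrigues(np.array(i["rvec"],float))[0];T=np.eye(4);T[:3,:3]=M.T;T[:3,3]=-M.T@np.ravel(i["tvec"]);return K,T
def grab(name):
    o=ctrl.get_obs();im,d=ctrl.get_image(name);K,T=cam(name,o);return im,d,K,T
def pts(d,K,T):
    v,u=np.mgrid[:d.shape[0],:d.shape[1]]
    P=np.stack([(u-K[0,2])/K[0,0]*d,(v-K[1,2])/K[1,1]*d,d],-1)
    W=P@T[:3,:3].T+T[:3,3];W[d==0]=np.nan;return W
def ray(u,v,K,T,z):
    r=T[:3,:3]@np.array([(u-K[0,2])/K[0,0],(v-K[1,2])/K[1,1],1]);return T[:3,3]+r*(z-T[2,3])/r[2]
def proj(p,K,T):
    q=T[:3,:3].T@(np.asarray(p)-T[:3,3]);return (K@q/q[2])[:2]
def save(im,n): cv2.imwrite("pics/"+n,im[...,::-1])
E
python3 - <<'E'
from h import *
for n in("top","side"):
    im,d,K,T=grab(n);save(im,n+"0.png");np.savez(n+"0.npz",im=im,d=d,K=K,T=T);print(n,T.round(3).tolist(),K[0,0])
o=ctrl.get_obs();print(o)
E
```

```text
pics
top [[-0.015, -0.981, 0.193, 0.401], [-1.0, 0.012, -0.017, 0.042], [0.015, -0.193, -0.981, 1.208], [0.0, 0.0, 0.0, 1.0]] 424.513934410511
side [[0.931, -0.282, 0.23, 0.345], [-0.364, -0.722, 0.589, -0.548], [0.0, -0.632, -0.775, 0.884], [0.0, 0.0, 0.0, 1.0]] 412.0454372080751
{'t': 0.1, 'q': array([-1.36897981e+00,  5.32734976e-02,  1.61416933e+00, -1.50853990e-05,
        1.47596227e+00, -1.19024443e-01]), 'dq': array([ 0.00017468, -0.00184426, -0.00176285, -0.00049865, -0.0012795 ,
       -0.00060428]), 'effort': array([ 6.17599635e-04, -3.94908607e+01, -3.71361673e+01, -1.18907706e-04,
        3.94296556e-03,  5.03104076e-06]), 'tool_pos': array([ 0.19697204, -0.59256131,  0.23018914]), 'tool_rot': array([-3.09946786e+00, -5.01530047e-01,  1.41306157e-04]), 'contact_force': array([-0.78097398,  0.20016345, -0.66291811]), 'wrist_torque': array([0.05167964, 0.01194249, 0.01758859]), 'grip_force': 0.0, 'opening': 0.08588121871493251}
```

View pics/top0.png

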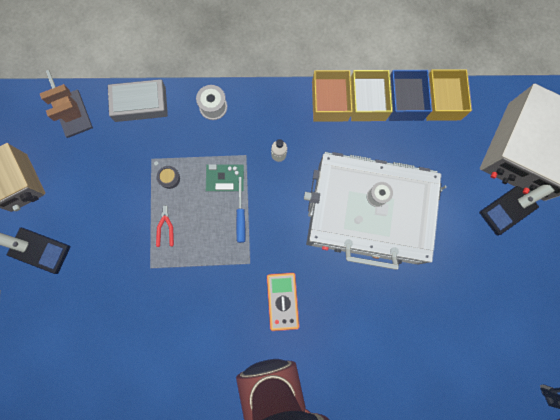

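View pics/side0.png

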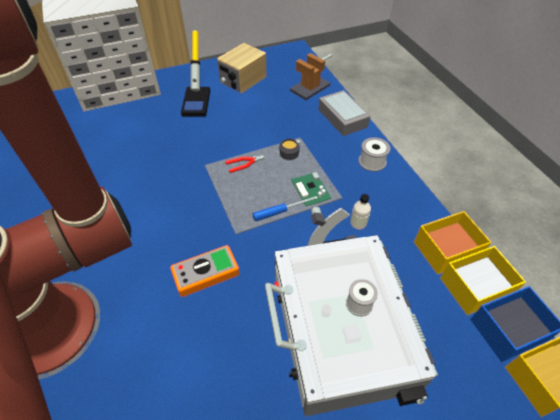

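The top view shows the reel at (381,193), the lid spanning about (310-440, 155-262), the handle bar at (372,264), the marker rider at (312,197), and bare mat around (188,235). The side view shows the marker at (318,215) on the arc of the scale.

```bash
python3 - <<'E'
from h import *
for n in("top","side"):
    z=np.load(n+"0.npz");im,d,K,T=[z[k] for k in("im","d","K","T")]
    W=pts(d,K,T);X,Y,Z=np.moveaxis(W,-1,0)
    box=(X>.3)&(X<.85)&(Y>-.55)&(Y<0)
    lid=box&(abs(Z-.115)<.008)
    k=cv2.morphologyEx(lid.astype(np.uint8),cv2.MORPH_OPEN,np.ones((3,3)))
    cs=cv2.findContours(k,0,2)[0]; c=max(cs,key=cv2.contourArea)
    r=cv2.minAreaRect(W[c[:,0,1],c[:,0,0],:2].astype(np.float32)*1000);print(n,"lid",r,np.nanmedian(Z[lid]))
    m=box&(abs(Z-.167)<.008);p=W[m];print("reel top",m.sum(),p.mean(0),p.min(0),p.max(0))
    h=box&(abs(Z-.15)<.006)&(X<.5);
    if h.sum()>5:
        p=W[h];print("handle",h.sum(),p.min(0),p.max(0));print(cv2.minAreaRect(p[:,:2].astype(np.float32)*1000))
    hsv=cv2.cvtColor(im,cv2.COLOR_RGB2HSV)
    mat=(abs(Z-.003)<.01)&(hsv[...,1]<70)&(X>.3)&(X<.8)&(Y>-.02)&(Y<.5)
    mat=cv2.morphologyEx(mat.astype(np.uint8),cv2.MORPH_OPEN,np.ones((3,3)))
    c=max(cv2.findContours(mat,0,2)[0],key=cv2.contourArea)
    print("mat",cv2.minAreaRect(W[c[:,0,1],c[:,0,0],:2].astype(np.float32)*1000))
    u,v=(slice(170,235),slice(290,345)) if n=="top" else (slice(195,255),slice(295,355))
    cv2.imwrite(f"pics/m_{n}.png",cv2.resize(im[u,v,::-1],None,fx=7,fy=7,interpolation=cv2.INTER_CUBIC))
a,b=[cv2.imread(f"pics/m_{n}.png") for n in("top","side")]
H=max(a.shape[0],b.shape[0]);a=cv2.copyMakeBorder(a,0,H-a.shape[0],0,0,0);b=cv2.copyMakeBorder(b,0,H-b.shape[0],0,0,0)
o=np.hstack([a,b]);print(o.shape);cv2.imwrite("pics/m.png",o)
E
```

```text
top lid ((613.9221801757812, -247.96649169921875), (320.5510559082031, 242.81394958496094), 79.21643829345703) 0.1135251793740144
reel top 380 [ 0.63988901 -0.24820857  0.16566254] [ 0.61381403 -0.27744819  0.15953806] [ 0.66735142 -0.08128726  0.17240981]
handle 251 [ 0.44981774 -0.28255968  0.14406361] [ 0.48396087 -0.15497211  0.15576416]
((466.1410827636719, -218.5844268798828), (128.9415740966797, 14.447447776794434), 79.68353271484375)
mat ((631.7313232421875, 235.431396484375), (319.7607116699219, 279.2715148925781), 1.8531168699264526)
side lid ((616.366455078125, -244.3074493408203), (328.837646484375, 240.43077087402344), 79.15290832519531) 0.1154877202143012
reel top 694 [ 0.64027287 -0.23202828  0.16763136] [ 0.61344919 -0.27858872  0.15910413] [ 0.6692415  -0.07751511  0.17484547]
handle 417 [ 0.44893603 -0.28660278  0.14406515] [ 0.48896703 -0.15595619  0.15583713]
((468.625244140625, -221.11880493164062), (132.00746154785156, 17.645322799682617), 78.64636993408203)
mat ((632.3329467773438, 233.6718292236328), (318.4928283691406, 280.941162109375), 1.6289719343185425)
(455, 805, 3)
```

View pics/m.png

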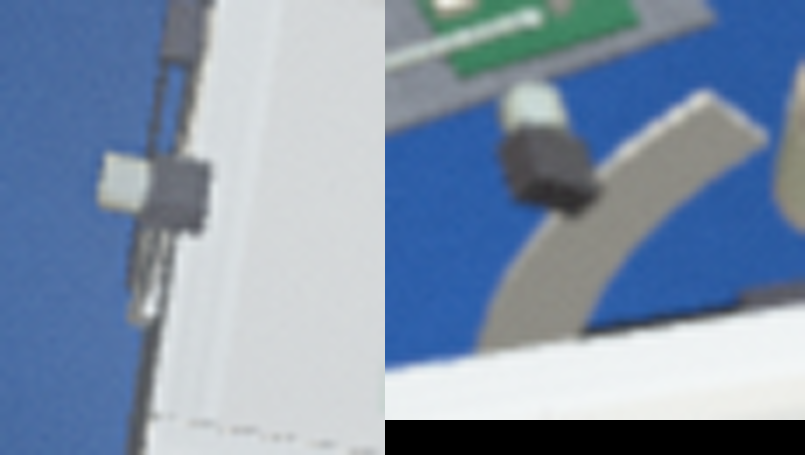

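```bash
cat >> h.py <<'E'
YAW=np.radians(-10.8);BC=np.array([.615,-.247])
ex=np.array([np.cos(YAW),np.sin(YAW),0]);ey=np.array([-np.sin(YAW),np.cos(YAW),0])
RB=np.c_[ex,ey,[0,0,1]]
def w2b(p): return (np.asarray(p)-[*BC,0])@RB
def b2w(p): return RB@np.asarray(p)+[*BC,0]
def down(): # tool down, y along +ex
    z=np.array([0,0,-1.]);return np.c_[np.cross(ex,z),ex,z]
def delta(p,Rt=None):
    o=ctrl.get_obs();M=R.from_rotvec(o["tool_rot"]).as_matrix()
    print("t",round(o["t"],2),"pos",o["tool_pos"].round(4),"F",o["contact_force"].round(1),"op",round(o["opening"],4))
    print("shift units (current axes)",(M.T@(np.array(p)-o["tool_pos"])/.02).round(2))
    if Rt is not None:
        for s in(1,-1):
            Q=Rt@np.diag([s,s,1.]);print(" turn deg",np.degrees(R.from_matrix(M.T@Q).as_rotvec()).round(2),"shift units after",(Q.T@(np.array(p)-o["tool_pos"])/.02).round(2))
E
python3 - <<'E'
from h import *
for n in("top","side"):
    z=np.load(n+"0.npz");im,d,K,T=[z[k] for k in("im","d","K","T")]
    W=pts(d,K,T);B=w2b(W)
    m=(abs(W[...,2]-.167)<.006)&(np.hypot(W[...,0]-.64,W[...,1]+.248)<.04)
    c,r=cv2.minEnclosingCircle(W[m][:,:2].astype(np.float32)*1000);print("reel",c,r)
    # rider: near y=+174, high above scale
    g=im.max(-1)
    m=(B[...,1]>.155)&(B[...,1]<.21)&(B[...,2]>.13)&(B[...,2]<.3)&(B[...,0]>-.12)&(B[...,0]<.1)&(g<120)
    P=B[m];print("rider",m.sum(),P.min(0).round(3),P.max(0).round(3),np.median(P,0).round(4))
    a=np.arctan2(P[:,2]-.095,.12-P[:,0]);rr=np.hypot(P[:,2]-.095,.12-P[:,0]);print(np.percentile(a,[2,25,50,75,98]).round(3),np.percentile(rr,[2,50,98]).round(3))
delta([.640,-.249,.21],down())
E
```

```text
reel (639.595703125, -250.24594116210938) 28.163360595703125
rider 65 [-0.039  0.159  0.134] [0.028 0.179 0.208] [-0.0309  0.1684  0.2   ]
[0.353 0.598 0.625 0.642 0.717] [0.132 0.187 0.19 ]
reel (641.2244262695312, -250.19439697265625) 28.654531478881836
rider 138 [-0.038  0.155  0.172] [-0.009  0.179  0.212] [-0.0249  0.1633  0.202 ]
[0.548 0.608 0.642 0.656 0.666] [0.156 0.182 0.19 ]
t 0.1 pos [ 0.197  -0.5926  0.2302] F [-0.8  0.2 -0.7] op 0.0859
shift units (current axes) [26.44 -9.31  1.03]
 turn deg [ -0.09  -0.07 -60.82] shift units after [21.02 18.54  1.01]
 turn deg [-7.0000e-02  1.0000e-01  1.1918e+02] shift units after [-21.02 -18.54   1.01]
```

Request:
jog_arm --pt "0 0 0 0 0 -0.169 1" --pt "0 0 0 0 0 -0.169 1" --pt "0 0 0 0 0 -0.169 1" --pt "0 0 0 0 0 -0.169 1" --pt "0 0 0 0 0 -0.169 1" --pt "0 0 0 0 0 -0.169 1" --pt "0 0 0 0 0 -0.169 1" --pt "0 0 0 0 0 -0.169 1"

```text
t: 0.9
tool_pos: [0.197, -0.5927, 0.2306]
tool_rot: [-2.414, -2.009, -0.001]
contact_force: [-0.6, 0.4, 0.1]
opening: 0.0856
grip_force: 0.0
```

Request:
jog_arm --pt "1 0.9 0 0 0 0 1" --pt "1 0.9 0 0 0 0 1" --pt "1 0.9 0 0 0 0 1" --pt "1 0.9 0 0 0 0 1" --pt "1 0.9 0 0 0 0 1" --pt "1 0.9 0 0 0 0 1" --pt "1 0.9 0 0 0 0 1" --pt "1 0.9 0 0 0 0 1"

```text
t: 1.7
tool_pos: [0.3691, -0.4618, 0.2306]
tool_rot: [-2.42, -2.002, -0.0]
contact_force: [-0.1, 0.7, 0.2]
opening: 0.0851
grip_force: 0.0
```

Request:
jog_arm --pt "1 0.9 0 0 0 0 1" --pt "1 0.9 0 0 0 0 1" --pt "1 0.9 0 0 0 0 1" --pt "1 0.9 0 0 0 0 1" --pt "1 0.9 0 0 0 0 1" --pt "1 0.9 0 0 0 0 1" --pt "1 0.9 0 0 0 0 1" --pt "1 0.9 0 0 0 0 1"

```text
t: 2.5
tool_pos: [0.5404, -0.3316, 0.2306]
tool_rot: [-2.419, -2.002, 0.0]
contact_force: [-0.7, -0.7, 0.6]
opening: 0.0854
grip_force: 0.0
```

```bash
python3 - <<'E'
from h import *
delta([.6404,-.2502,.21],down())
E
```

```text
t 2.5 pos [ 0.5404 -0.3316  0.2306] F [-0.7 -0.7  0.6] op 0.0854
shift units (current axes) [4.93 4.15 1.03]
 turn deg [-0.06 -0.03  0.02] shift units after [4.94 4.15 1.03]
 turn deg [ 5.0000e-02 -9.0000e-02 -1.7998e+02] shift units after [-4.94 -4.15  1.03]
```

Request:
jog_arm --pt "0.99 0.83 0 0 0 0 1" --pt "0.99 0.83 0 0 0 0 1" --pt "0.99 0.83 0 0 0 0 1" --pt "0.99 0.83 0 0 0 0 1" --pt "0.99 0.83 0 0 0 0 1" --pt "0 0 0 0 0 0 1"

```text
t: 3.1
tool_pos: [0.6413, -0.2486, 0.2303]
tool_rot: [-2.416, -2.006, -0.001]
contact_force: [-1.0, 0.2, -0.1]
opening: 0.0855
grip_force: 0.0
```

```bash
python3 - <<'E'
from h import *
im,d,K,T=grab("wrist");save(im,"w1.png");W=pts(d,K,T)
m=(abs(W[...,2]-.167)<.006)&(np.hypot(W[...,0]-.64,W[...,1]+.25)<.045)
if m.sum(): print(m.sum(),W[m].mean(0),cv2.minEnclosingCircle(W[m][:,:2].astype(np.float32)*1000))
print(T.round(3).tolist()); delta([.6404,-.2502,.129])
E
```

```text
6219 [ 0.63934748 -0.24914632  0.16641077] ((638.8991088867188, -250.43263244628906), 28.328956604003906)
[[0.983, -0.173, -0.06, 0.656], [-0.183, -0.933, -0.311, -0.168], [-0.002, 0.317, -0.948, 0.373], [0.0, 0.0, 0.0, 1.0]]
t 3.15 pos [ 0.6403 -0.2498  0.2303] F [-0.2  0.5 -0.1] op 0.0855
shift units (current axes) [-0.02  0.02  5.07]
```

View pics/w1.png

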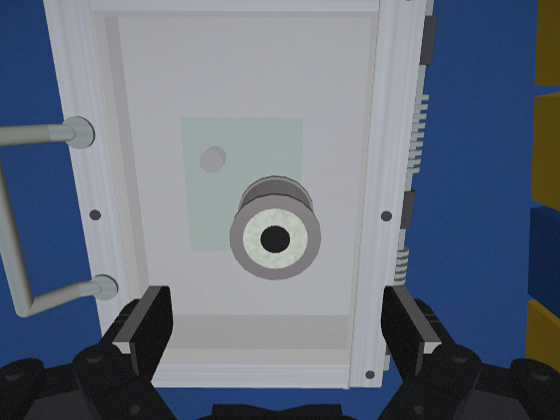

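The reel appears at (275,238), centred between the fingers, and its wrist-camera position agrees to about 1.5 mm. I'll descend and grip.

Request:
jog_arm --pt "0 -0.05 1 0 0 0 1" --pt "0 0 1 0 0 0 1" --pt "0 0 1 0 0 0 1" --pt "0 0 1 0 0 0 1" --pt "0 0 0.6 0 0 0 1" --pt "0 0 0.4 0 0 0 1" --pt "0 0 0 0 0 0 1"

```text
t: 3.85
tool_pos: [0.638, -0.2508, 0.13]
tool_rot: [-2.419, -2.001, 0.002]
contact_force: [0.7, 0.5, -0.3]
opening: 0.0856
grip_force: 0.0
```

Request:
jog_arm --pt "0 0 0 0 0 0 -1" --pt "0 0 0 0 0 0 -1" --pt "0 0 0 0 0 0 -1" --pt "0 0 0 0 0 0 -1" --pt "0 0 0 0 0 0 -1" --pt "0 0 0 0 0 0 -1" --pt "0 0 0 0 0 0 -1" --pt "0 0 0 0 0 0 -1" --grip_force 40

```text
t: 4.65
tool_pos: [0.6398, -0.2512, 0.1332]
tool_rot: [2.418, 2.001, 0.002]
contact_force: [-1.6, 0.9, 4.9]
opening: 0.0541
grip_force: 41.5
```

Request:
jog_arm --pt "0 0 -0.3 0 0 0 -1" --pt "0 0 -0.7 0 0 0 -1" --pt "0 0 -1 0 0 0 -1" --pt "0 0 -1 0 0 0 -1" --pt "0 0 -1 0 0 0 -1" --pt "0 0 -1 0 0 0 -1" --pt "0 0 -0.5 0 0 0 -1" --pt "0 0 0 0 0 0 -1"

```text
t: 5.45
tool_pos: [0.6397, -0.251, 0.2436]
tool_rot: [2.418, 2.001, 0.002]
contact_force: [-0.1, -0.6, -3.3]
opening: 0.0539
grip_force: 42.7
```

```bash
python3 - <<'E'
from h import *
z=np.load("top0.npz");im,d,K,T=[z[k] for k in("im","d","K","T")]
for u,v in[(165,205),(158,246),(173,246),(236,242),(244,242),(240,208)]:print((u,v),ray(u,v,K,T,.008)[:2].round(3))
delta([.552,.235,.235])
im,d,K,T=grab("wrist");W=pts(d,K,T);o=ctrl.get_obs()
m=(np.hypot(W[...,0]-.64,W[...,1]+.25)<.045)&(W[...,2]>.2)&(W[...,2]<.3);print(m.sum(),np.nanpercentile(W[m],[5,50,95],axis=0))
save(im,"w2.png")
E
```

```text
(165, 205) [0.645 0.332]
(158, 246) [0.528 0.348]
(173, 246) [0.527 0.306]
(236, 242) [0.536 0.129]
(244, 242) [0.536 0.106]
(240, 208) [0.634 0.117]
t 5.45 pos [ 0.6397 -0.251   0.2436] F [-0.1 -0.6 -3.3] op 0.0539
shift units (current axes) [23.05 -8.85  0.38]
29774 [[ 0.60683467 -0.26905955  0.23639667]
 [ 0.64052407 -0.24302013  0.27659748]
 [ 0.67570405 -0.22498033  0.29673129]]
```

Request:
jog_arm --pt "0 0 -1 0 0 0 -1" --pt "0 0 -0.8 0 0 0 -1" --pt "0.9 -0.35 0 0 0 0 -1" --pt "0.9 -0.35 0 0 0 0 -1" --pt "0.9 -0.35 0 0 0 0 -1" --pt "0.9 -0.35 0 0 0 0 -1" --pt "0.9 -0.35 0 0 0 0 -1" --pt "0.9 -0.35 0 0 0 0 -1"

```text
t: 6.3
tool_pos: [0.6173, -0.1347, 0.277]
tool_rot: [-2.419, -2.003, 0.0]
contact_force: [-0.2, 0.5, -1.4]
opening: 0.0538
grip_force: 43.0
```

Request:
jog_arm --pt "0.9 -0.35 0 0 0 0 -1" --pt "0.9 -0.35 0 0 0 0 -1" --pt "0.9 -0.35 0 0 0 0 -1" --pt "0.9 -0.35 0 0 0 0 -1" --pt "0.9 -0.35 0 0 0 0 -1" --pt "0.9 -0.35 0 0 0 0 -1" --pt "0.9 -0.35 0 0 0 0 -1" --pt "0.9 -0.35 0 0 0 0 -1"

```text
t: 7.1
tool_pos: [0.5894, 0.0167, 0.2773]
tool_rot: [-2.42, -2.003, -0.0]
contact_force: [-0.0, -0.4, -3.6]
opening: 0.0535
grip_force: 43.0
```

Request:
jog_arm --pt "0.9 -0.35 0 0 0 0 -1" --pt "0.9 -0.35 0 0 0 0 -1" --pt "0.9 -0.35 0 0 0 0 -1" --pt "0.9 -0.35 0 0 0 0 -1" --pt "0.9 -0.35 0 0 0 0 -1" --pt "0.9 -0.35 0 0 0 0 -1" --pt "0.9 -0.35 0 0 0 0 -1" --pt "0.9 -0.35 0 0 0 0 -1"

```text
t: 7.9
tool_pos: [0.5611, 0.1686, 0.2773]
tool_rot: [2.42, 2.003, 0.0]
contact_force: [0.6, -0.1, -2.6]
opening: 0.0541
grip_force: 43.0
```

```bash
python3 - <<'E'
from h import *
delta([.55,.22,.06],down())
E
```

```text
t 7.9 pos [0.5611 0.1686 0.2773] F [ 0.6 -0.1 -2.6] op 0.0541
shift units (current axes) [ 2.42 -1.03 10.87]
 turn deg [ 0.01 -0.    0.02] shift units after [ 2.42 -1.03 10.87]
 turn deg [ 0.0000e+00  1.0000e-02 -1.7998e+02] shift units after [-2.42  1.03 10.87]
```

Request:
jog_arm --pt "0.6 -0.2 1 0 0 0 -1" --pt "0.7 -0.3 1 0 0 0 -1" --pt "0.7 -0.3 1 0 0 0 -1" --pt "0.1 0 1 0 0 0 -1" --pt "0 0 1 0 0 0 -1" --pt "0 0 1 0 0 0 -1" --pt "0 0 1 0 0 0 -1" --pt "0 0 1 0 0 0 -1"

```text
t: 8.7
tool_pos: [0.5535, 0.2121, 0.1167]
tool_rot: [2.42, 2.003, 0.0]
contact_force: [-0.1, -0.1, -3.5]
opening: 0.0537
grip_force: 43.0
```

Request:
jog_arm --pt "0 0 1 0 0 0 -1" --pt "0 0 0.9 0 0 0 -1" --pt "0 0 0.5 0 0 0 -1" --pt "0 0 0 0 0 0 -1"

```text
t: 9.1
tool_pos: [0.5523, 0.2115, 0.0675]
tool_rot: [-2.419, -2.002, 0.005]
contact_force: [0.3, 0.0, -3.1]
opening: 0.054
grip_force: 43.0
```

```bash
python3 - <<'E'
from h import *
delta([.55,.22,.021],down())
for n in("top","side"):
  im,d,K,T=grab(n);save(im,n+"3.png")
W=pts(d,K,T);m=(np.hypot(W[...,0]-.55,W[...,1]-.22)<.06)&(W[...,2]>.01);
a=im[110:270,160:380,::-1];cv2.imwrite("pics/s3c.png",cv2.resize(a,None,fx=3,fy=3))
E
```

```text
t 9.1 pos [0.5523 0.2115 0.0675] F [ 0.3  0.  -3.1] op 0.054
shift units (current axes) [ 0.4  -0.19  2.32]
 turn deg [-0.18  0.08  0.03] shift units after [ 0.4  -0.19  2.32]
 turn deg [-1.3000e-01 -2.9000e-01 -1.7997e+02] shift units after [-0.4   0.19  2.32]
```

View pics/s3c.png

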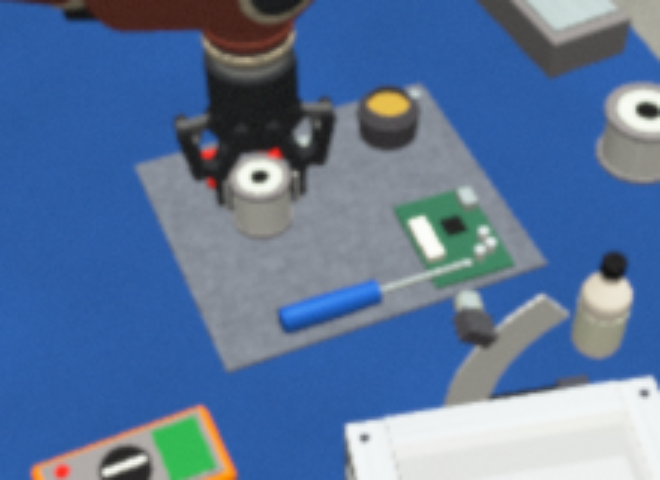

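The crop shows the reel upright in the gripper at (260,195), over bare mat between the cutters and the screwdriver. I'll lower it until it touches.

Request:
jog_arm --pt "0.2 -0.1 0.8 0 0 0 -1" --pt "0 0 0.6 0 0 0 -1" --pt "0 0 0.4 0 0 0 -1" --pt "0 0 0.2 0 0 0 -1" --pt "0 0 0.1 0 0 0 -1" --pt "0 0 0 0 0 0 -1"

```text
t: 9.8
tool_pos: [0.5526, 0.2156, 0.0271]
tool_rot: [-2.42, -2.003, 0.0]
contact_force: [-0.7, 0.4, -2.7]
opening: 0.0538
grip_force: 43.0
```

Request:
jog_arm --pt "0 0 0.05 0 0 0 -1" --pt "0 0 0.05 0 0 0 -1" --pt "0 0 0.0 0 0 0 -1"

```text
t: 10.1
tool_pos: [0.5528, 0.2157, 0.0255]
tool_rot: [2.42, 2.003, 0.001]
contact_force: [-0.5, -1.3, -2.8]
opening: 0.0541
grip_force: 43.0
```

Request:
jog_arm --pt "0 0 0.06 0 0 0 -1" --pt "0 0 0.06 0 0 0 -1" --pt "0 0 0.0 0 0 0 -1"

```text
t: 10.4
tool_pos: [0.5524, 0.2156, 0.0227]
tool_rot: [-2.42, -2.003, 0.001]
contact_force: [-0.8, 0.4, -2.4]
opening: 0.0544
grip_force: 43.0
```

Request:
jog_arm --pt "0 0 0.05 0 0 0 -1" --pt "0 0 0.05 0 0 0 -1" --pt "0 0 0.0 0 0 0 -1"

```text
t: 10.7
tool_pos: [0.5528, 0.2158, 0.0216]
tool_rot: [-2.42, -2.003, -0.0]
contact_force: [-2.9, -0.7, 2.8]
opening: 0.054
grip_force: 43.1
```

Contact is made at 0.0216, as predicted. I'll release gently and retreat upward.

Request:
jog_arm --pt "0 0 0 0 0 0 0.35" --pt "0 0 0 0 0 0 0.45" --pt "0 0 0 0 0 0 0.6" --pt "0 0 0 0 0 0 0.8" --pt "0 0 0 0 0 0 0.9" --pt "0 0 0 0 0 0 0.9"

```text
t: 11.3
tool_pos: [0.5526, 0.2157, 0.0209]
tool_rot: [2.42, 2.003, 0.0]
contact_force: [-0.0, -0.8, -0.3]
opening: 0.0808
grip_force: 0.0
```

Request:
jog_arm --pt "0 0 -0.4 0 0 0 0.9" --pt "0 0 -0.8 0 0 0 0.9" --pt "0 0 -1 0 0 0 0.9" --pt "0 0 -1 0 0 0 0.9" --pt "0 0 -1 0 0 0 0.9" --pt "0 0 -1 0 0 0 0.9" --pt "0 0 -1 0 0 0 0.9" --pt "0 0 -1 0 0 0 0.9"

```text
t: 12.1
tool_pos: [0.553, 0.2158, 0.1677]
tool_rot: [2.42, 2.002, 0.003]
contact_force: [-0.0, 0.0, -0.6]
opening: 0.0812
grip_force: 0.0
```

```bash
python3 - <<'E'
from h import *
delta([.55,.22,.021],down())
im,d,K,T=grab("side");save(im,"side4.png");W=pts(d,K,T)
m=(np.hypot(W[...,0]-.55,W[...,1]-.22)<.06)&(W[...,2]>.045)&(W[...,2]<.065)
print(m.sum(),cv2.minEnclosingCircle(W[m][:,:2].astype(np.float32)*1000),np.percentile(W[m][:,2],[5,50,95]))
im,d,K,T=grab("top");save(im,"top4.png")
W=pts(d,K,T);m=(np.hypot(W[...,0]-.55,W[...,1]-.22)<.06)&(W[...,2]>.045)&(W[...,2]<.065);print(m.sum(),m.any()and W[m].mean(0))
# camera aim for the marker: what wrist cam pose is relative to tool
i=ctrl.camera_info("wrist");print(np.array(i["T_tool_cam"]).round(3).tolist(),i["camera_matrix"])
print("marker",b2w([.12-.16*np.cos(.63),.1745,.095+.16*np.sin(.63)]))
E
```

```text
t 12.1 pos [0.553  0.2158 0.1677] F [-0.   0.  -0.6] op 0.0812
shift units (current axes) [ 0.17 -0.2   7.33]
 turn deg [ 0.11 -0.05  0.02] shift units after [ 0.18 -0.18  7.33]
 turn deg [ 8.0000e-02  1.7000e-01 -1.7998e+02] shift units after [-0.18  0.18  7.33]
268 ((553.6900024414062, 215.20571899414062), 29.67093276977539) [0.04797636 0.05603177 0.05867235]
43 [0.55036544 0.21365141 0.05435422]
[[0.001, -0.948, -0.318, 0.082], [1.0, 0.001, -0.001, -0.001], [0.001, -0.318, 0.948, -0.142], [0.0, 0.0, 0.0, 1.0]] [[366.85839991   0.         276.46010803]
 [  0.         366.85839991 214.8287313 ]
 [  0.           0.           1.        ]]
marker [ 0.63857809 -0.07385115  0.18926316]
```

```bash
python3 - <<'E'
from h import *
mk=np.array([-.01,.1745,.19])
Rt=down()@R.from_euler('y',-40,degrees=True).as_matrix()
Tc=np.array(ctrl.camera_info("wrist")["T_tool_cam"])
opt=Rt@Tc[:3,2]
cam_=b2w(mk)-.24*opt
tcp=cam_-Rt@Tc[:3,3]
print("cam",cam_.round(3),"tcp",tcp.round(3),"tcp box",w2b(tcp).round(3))
delta(tcp,down())
print("after tilt units",(Rt.T@(tcp-ctrl.get_obs()["tool_pos"])/.02).round(2))
E
```

```text
cam [0.676 0.127 0.315] tcp [ 0.648 -0.024  0.259] tcp box [-0.009  0.225  0.259]
t 12.2 pos [0.5551 0.2164 0.1705] F [ 0.3 -0.   0.8] op 0.0811
shift units (current axes) [-10.93   6.86  -4.41]
 turn deg [ 0.46 -0.22  0.02] shift units after [-10.94   6.82  -4.42]
 turn deg [   0.34    0.72 -179.98] shift units after [10.94 -6.82 -4.42]
after tilt units [-11.23   6.82   3.65]
```

Request:
jog_arm --pt "0 0 -0.9 0 0 0 0.9" --pt "-0.4 0.2 -0.9 0 0 0 0.9" --pt "-1 0.6 -0.9 0 0 0 0.9" --pt "-1 0.6 -0.9 0 0 0 0.9" --pt "-1 0.6 -0.8 0 0 0 0.9" --pt "-1 0.6 0 0 0 0 0.9" --pt "-1 0.6 0 0 0 0 0.9" --pt "-1 0.6 0 0 0 0 0.9"

```text
t: 13.0
tool_pos: [0.6033, 0.0748, 0.2527]
tool_rot: [-2.42, -2.003, 0.0]
contact_force: [-0.3, 0.1, 0.6]
opening: 0.0809
grip_force: 0.0
```

Request:
jog_arm --pt "-1 0.7 0 0 0 0 0.9" --pt "-1 0.7 0 0 0 0 0.9" --pt "-1 0.7 0 0 0 0 0.9" --pt "-1 0.7 0 0 0 0 0.9" --pt "-0.5 0.6 0 0 0 0 0.9" --pt "0 0 0 0 0 0 0.9"

```text
t: 13.6
tool_pos: [0.6538, -0.0267, 0.2522]
tool_rot: [-2.422, -2.0, 0.001]
contact_force: [-0.2, 0.0, -1.0]
opening: 0.081
grip_force: 0.0
```

Request:
jog_arm --pt "0 0 0 0 -0.178 0 0.9" --pt "0 0 0 0 -0.178 0 0.9" --pt "0 0 0 0 -0.178 0 0.9" --pt "0 0 0 0 -0.178 0 0.9" --pt "0 0 0 0 -0.178 0 0.9" --pt "0 0 0 0 0 0 0.9" --pt "0 0 0 0 0 0 0.9"

```text
t: 14.3
tool_pos: [0.653, -0.0242, 0.252]
tool_rot: [2.004, 1.662, -0.729]
contact_force: [-0.1, 0.7, 0.0]
opening: 0.0814
grip_force: 0.0
```

```bash
python3 - <<'E'
from h import *
im,d,K,T=grab("wrist");save(im,"w5.png");np.savez("w5.npz",im=im,d=d,K=K,T=T)
print(w2b(T[:3,3]))
for a in(.4,.63,.75): print(a,proj(b2w([.12-.16*np.cos(a),.1745,.095+.16*np.sin(a)]),K,T).round(1))
print(proj(b2w([.12,.1745,.095]),K,T),proj(b2w([-.04,.1745,.095]),K,T))
E
```

```text
[-0.00537199  0.38031175  0.30842936]
0.4 [244.5 184.2]
0.63 [270.  224.2]
0.75 [289.3 244.7]
[436.61454303 120.51748456] [232.18885784 119.7486883 ]
```

View pics/w5.png

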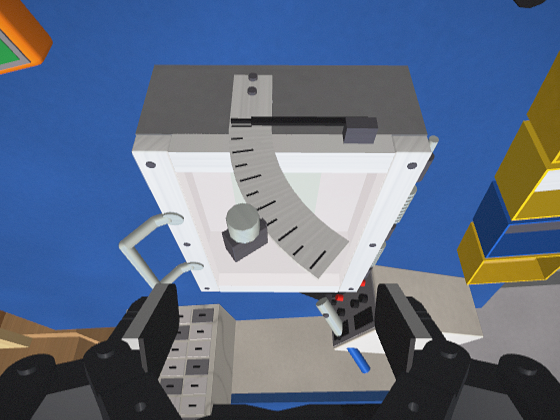

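In this upside-down view the needle tip is at (230,121), about 2 px from the prediction. The rider is near (245,240) with its thumbscrew at (242,222). I'll zoom in on the rider.

```bash
python3 - <<'E'
from h import *
z=np.load("w5.npz");im,d,K,T=[z[k] for k in("im","d","K","T")]
u0,v0=200,185;c=im[v0:v0+95,u0:u0+95]
c=cv2.resize(c,None,fx=6,fy=6,interpolation=cv2.INTER_CUBIC)
for a in range(0,95,10):
    cv2.line(c,(a*6,0),(a*6,8),(255,0,0),1);cv2.line(c,(0,a*6),(8,a*6),(255,0,0),1)
for a in(.55,.6,.65,.7):
    p=proj(b2w([.12-.16*np.cos(a),.1745,.095+.16*np.sin(a)]),K,T);cv2.circle(c,tuple(int(x) for x in((p-[u0,v0])*6+3)),2,(255,0,0),-1)
save(c,"w5c.png")
B=w2b(pts(d,K,T))
for n,(u,v) in dict(screw=(242,222),rider=(245,248),rider2=(260,240),scale=(262,215),needle=(260,121)).items(): print(n,B[v,u].round(4))
E
```

```text
screw [-0.0254  0.1944  0.1994]
rider [-0.0251  0.1701  0.2043]
rider2 [-0.0159  0.1662  0.1965]
scale [-0.015   0.1675  0.178 ]
needle [-0.0182  0.1741  0.0959]
```

View pics/w5c.png

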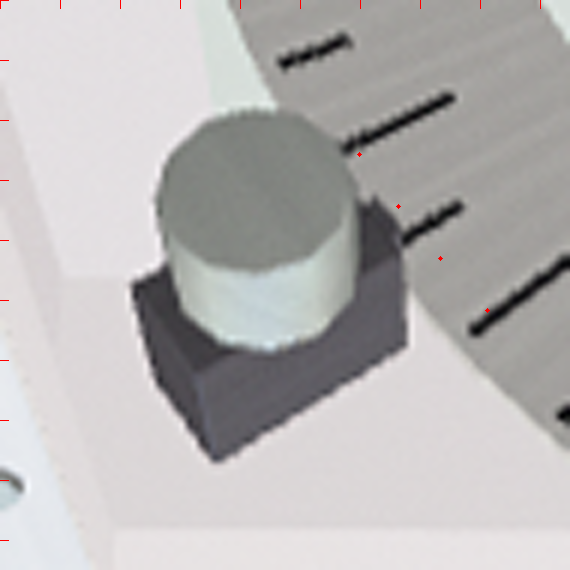

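```bash
python3 - <<'E'
from h import *
z=np.load("w5.npz");im,d,K,T=[z[k] for k in("im","d","K","T")]
B=w2b(pts(d,K,T))
for u,v in[(264,222),(263,226),(226,236),(230,240),(241,214),(243,218)]:print((u,v),B[v,u].round(4))
C=w2b(T[:3,3])
def onY(cu,cv_,y):
    u,v=200+(cu-3)/6,185+(cv_-3)/6
    r=RB.T@T[:3,:3]@np.array([(u-K[0,2])/K[0,0],(v-K[1,2])/K[1,1],1]);return C+r*(y-C[1])/r[1]
def pol(p): return round(float(np.arctan2(p[2]-.095,.12-p[0])),4),round(float(np.hypot(p[2]-.095,.12-p[0])),4)
for y in(.192,.194,.196): print("screw",y,pol(onY(257,190,y)))
for y in(.179,.1815,.184):
    A,Bq,Cq,D=[onY(*q,y) for q in((135,288),(375,195),(407,258),(197,372))]
    print(y,"radial len",np.linalg.norm(A-Bq).round(4),np.linalg.norm(D-Cq).round(4),"tang",np.linalg.norm(A-D).round(4),np.linalg.norm(Bq-Cq).round(4),[pol(p) for p in(A,Bq,Cq,D,(A+D)/2,(Bq+Cq)/2,(A+Bq+Cq+D)/4)])
print("needle tip",pol(onY((230.5-200)*6+3,(121-185)*6+3,.1745)))
E
```

```text
(264, 222) [-0.0132  0.1758  0.1884]
(263, 226) [-0.0137  0.1785  0.1929]
(226, 236) [-0.0364  0.1792  0.2006]
(230, 240) [-0.0337  0.18    0.2038]
(241, 214) [-0.0264  0.1937  0.1934]
(243, 218) [-0.0248  0.1957  0.1974]
screw 0.192 (0.5965, 0.1761)
screw 0.194 (0.6028, 0.1766)
screw 0.196 (0.6092, 0.1771)
0.179 radial len 0.0272 0.0251 tang 0.012 0.0085 [(0.5743, 0.1896), (0.598, 0.1626), (0.649, 0.1643), (0.6379, 0.1893), (0.6061, 0.1893), (0.6236, 0.1634), (0.6142, 0.1764)]
0.1815 radial len 0.0269 0.0248 tang 0.0119 0.0084 [(0.5816, 0.19), (0.606, 0.1634), (0.6561, 0.1651), (0.6442, 0.1898), (0.6129, 0.1898), (0.6312, 0.1642), (0.6214, 0.177)]
0.184 radial len 0.0266 0.0245 tang 0.0117 0.0083 [(0.5888, 0.1904), (0.614, 0.1642), (0.6631, 0.1659), (0.6505, 0.1903), (0.6197, 0.1902), (0.6387, 0.165), (0.6285, 0.1776)]
needle tip (0.0085, 0.1612)
```

Request:
jog_arm --pt "0 0 0 0 0.178 0 0.9" --pt "0 0 0 0 0.178 0 0.9" --pt "0 0 0 0 0.178 0 0.9" --pt "0 0 0 0 0.178 0 0.9" --pt "0 0 0 0 0.178 0 0.9" --pt "0 0 0 0 0 0 0.9"

```text
t: 14.95
tool_pos: [0.6535, -0.0298, 0.256]
tool_rot: [2.425, 1.993, 0.007]
contact_force: [0.6, -0.6, -0.8]
opening: 0.0813
grip_force: 0.0
```

```bash
python3 - <<'E'
from h import *
delta(b2w([-.152,0,.2]),down())
E
```

```text
t 14.95 pos [ 0.6535 -0.0298  0.256 ] F [ 0.6 -0.6 -0.8] op 0.0813
shift units (current axes) [-11.08  -7.4    2.75]
 turn deg [ 0.29 -0.07 -0.37] shift units after [-11.03  -7.45   2.8 ]
 turn deg [-1.1000e-01 -4.6000e-01  1.7963e+02] shift units after [11.03  7.45  2.8 ]
```

Request:
jog_arm --pt "0 -0.8 0 0 0 0 0.9" --pt "-0.6 -1 0 0 0 0 0.9" --pt "-1 -1 0 0 0 0 0.9" --pt "-1 -1 0 0 0 0 0.9" --pt "-1 -1 0 0 0 0 0.9" --pt "-1 -1 0 0 0 0 0.9" --pt "-1 -1 0 0 0 0 0.9" --pt "-1 -0.6 0 0 0 0 0.9"

```text
t: 15.75
tool_pos: [0.482, -0.1279, 0.2538]
tool_rot: [2.419, 2.001, -0.001]
contact_force: [0.8, -0.0, 0.3]
opening: 0.0813
grip_force: 0.0
```

Request:
jog_arm --pt "-1 0 0 0 0 0 0.9" --pt "-1 0 0 0 0 0 0.9" --pt "-1 0 0 0 0 0 0.9" --pt "-1 0 0 0 0 0 0.9" --pt "-0.4 0 0 0 0 0 0.9" --pt "0 0 0 0 0 0 0.9"

```text
t: 16.35
tool_pos: [0.4667, -0.2144, 0.2534]
tool_rot: [2.421, 2.0, -0.0]
contact_force: [0.1, 0.1, -0.1]
opening: 0.081
grip_force: 0.0
```

```bash
python3 - <<'E'
from h import *
im,d,K,T=grab("wrist");save(im,"w6.png");W=pts(d,K,T);B=w2b(W)
m=(B[...,0]<-.13)&(B[...,0]>-.18)&(abs(B[...,1])<.045)&(B[...,2]>.13)&(B[...,2]<.17)
p=B[m];print(m.sum(),np.percentile(p,[2,50,98],axis=0).round(4))
if m.sum()>9: print(cv2.minAreaRect(p[:,:2].astype(np.float32)*1000))
delta(b2w([-.152,0,.128]),down())
E
```

```text
2018 [[-0.1593 -0.0429  0.147 ]
 [-0.1536  0.0033  0.151 ]
 [-0.1479  0.0435  0.1528]]
((-153.85977172851562, -0.02398681640625), (11.88698673248291, 89.97456359863281), 0.30381906032562256)
t 16.4 pos [ 0.4668 -0.2138  0.2533] F [0.4 0.1 0. ] op 0.0808
shift units (current axes) [-0.24 -0.01  6.26]
 turn deg [ 0.02  0.01 -0.02] shift units after [-0.24 -0.01  6.26]
 turn deg [ 2.0000e-02 -3.0000e-02  1.7998e+02] shift units after [0.24 0.01 6.26]
```

Request:
jog_arm --pt "-0.2 -0.09 0.9 0 0 0 0.9" --pt "0 0 1 0 0 0 0.9" --pt "0 0 1 0 0 0 0.9" --pt "0 0 1 0 0 0 0.9" --pt "0 0 1 0 0 0 0.9" --pt "0 0 0.8 0 0 0 0.9" --pt "0 0 0.45 0 0 0 0.9" --pt "0 0 0 0 0 0 0.9"

```text
t: 17.2
tool_pos: [0.4636, -0.2166, 0.1285]
tool_rot: [-2.418, -2.002, 0.001]
contact_force: [0.1, -0.9, 0.3]
opening: 0.0811
grip_force: 0.0
```

Request:
jog_arm --pt "0 0 0 0 0 0 0.2" --pt "0 0 0 0 0 0 -0.2" --pt "0 0 0 0 0 0 -0.5" --pt "0 0 0 0 0 0 -1" --pt "0 0 0 0 0 0 -1" --pt "0 0 0 0 0 0 -1" --pt "0 0 0 0 0 0 -1" --pt "0 0 0 0 0 0 -1" --grip_force 60

```text
t: 18.0
tool_pos: [0.4649, -0.2178, 0.1305]
tool_rot: [2.419, 2.002, 0.001]
contact_force: [2.9, -1.0, 0.8]
opening: 0.0099
grip_force: 58.5
```

```bash
python3 - <<'E'
from h import *
o=ctrl.get_obs();print(o["t"],w2b(o["tool_pos"]).round(4),o["contact_force"].round(1),o["opening"],o["grip_force"])
# upright-tool path of the bar about the hinge, in units (tool y=+ex, tool z=down)
r=np.hypot(.2738,.052);a0=np.arctan2(.052,.2738);p=None
for th in np.r_[0:.6:9j]:
    q=np.array([-r*np.cos(a0+th),r*np.sin(a0+th)])/.02
    if p is not None: print(round(th,3),(q-p).round(3))
    p=q
E
```

```text
18.0 [-0.1529  0.0006  0.1305] [ 2.9 -1.   0.8] 0.009912286262159406 58.53469491004944
0.075 [0.233 1.018]
0.15 [0.309 0.998]
0.225 [0.383 0.972]
0.3 [0.455 0.941]
0.375 [0.524 0.904]
0.45 [0.59  0.862]
0.525 [0.653 0.816]
0.6 [0.712 0.764]
```

The bar is gripped. I'll lift slowly along the arc, in half steps.

Request:
jog_arm --pt "0 0.12 -0.51 0 0 0 -1" --pt "0 0.12 -0.51 0 0 0 -1" --pt "0 0.15 -0.5 0 0 0 -1" --pt "0 0.15 -0.5 0 0 0 -1" --pt "0 0.19 -0.49 0 0 0 -1" --pt "0 0.19 -0.49 0 0 0 -1" --pt "0 0.23 -0.47 0 0 0 -1" --pt "0 0.23 -0.47 0 0 0 -1"

```text
t: 18.8
tool_pos: [0.4897, -0.2224, 0.2062]
tool_rot: [-2.417, -1.999, 0.006]
contact_force: [0.2, -3.4, -8.8]
opening: 0.0098
grip_force: 58.3
```

Request:
jog_arm --pt "0 0.26 -0.45 0 0 0 -1" --pt "0 0.26 -0.45 0 0 0 -1" --pt "0 0.3 -0.43 0 0 0 -1" --pt "0 0.3 -0.43 0 0 0 -1" --pt "0 0.32 -0.41 0 0 0 -1" --pt "0 0.32 -0.41 0 0 0 -1" --pt "0 0 0 0 0 0 -1" --pt "0 0 0 0 0 0 -1"

```text
t: 19.6
tool_pos: [0.525, -0.2291, 0.2614]
tool_rot: [-2.418, -2.001, 0.004]
contact_force: [-7.8, -0.9, -3.3]
opening: 0.0098
grip_force: 59.1
```

```bash
cat > ang.py <<'E'
from h import *
o=ctrl.get_obs();b=w2b(o["tool_pos"])
print("t",o["t"],"tcp",b.round(4),"F",o["contact_force"].round(1),"op",round(o["opening"],4),"grip",o["grip_force"])
q=b[2]+.0165;print("angle from tool",np.arctan2(q-.095,.12-b[0])-np.arctan2(.052,.2738))
for n in("top","side"):
    im,d,K,T=grab(n);save(im,n+"7.png");np.savez(n+"7.npz",im=im,d=d,K=K,T=T)
    B=w2b(pts(d,K,T))
    # lid frame strips: side rails near y=+-.15, front of hinge
    m=(abs(abs(B[...,1])-.142)<.012)&(B[...,0]>-.07)&(B[...,0]<.10)&(B[...,2]>.118)&(im.min(-1)>150)
    P=B[m]
    for _ in range(5):
        c=np.polyfit(P[:,0],P[:,2],1);r=P[:,2]-np.polyval(c,P[:,0]);P=P[abs(r)<max(.003,2*r.std())]
    print(n,"lid slope angle",np.arctan(-c[0]),len(P),r.std())
E
python3 ang.py
```

```text
t 19.6 tcp [-0.0918  0.0007  0.2614] F [-7.8 -0.9 -3.3] op 0.0098 grip 59.14867401123047
angle from tool 0.5245807327562377
top lid slope angle 0.5161956147774229 520 0.0013612583254182184
side lid slope angle 0.5123936757594933 1421 0.0010037434808776345
```

Request:
jog_arm --pt "0 0.34 -0.4 0 0 0 -1" --pt "0 0.34 -0.39 0 0 0 -1" --pt "0 0.07 -0.08 0 0 0 -1" --pt "0 0 0 0 0 0 -1" --pt "0 0 0 0 0 0 -1"

```text
t: 20.2
tool_pos: [0.5396, -0.2319, 0.278]
tool_rot: [-2.419, -2.001, 0.004]
contact_force: [-6.8, -2.3, -2.6]
opening: 0.0097
grip_force: 59.2
```

```bash
python3 ang.py; python3 - <<'E'
import cv2,numpy as np
a=cv2.imread("pics/top7.png")[165:225,280:345];b=cv2.imread("pics/side7.png")[185:245,290:355]
cv2.imwrite("pics/c7.png",np.hstack([cv2.resize(x,(395,365),interpolation=cv2.INTER_CUBIC) for x in(a,b)]))
E
```

```text
t 20.2 tcp [-0.0768  0.0007  0.278 ] F [-6.8 -2.3 -2.6] op 0.0097 grip 59.244616627693176
angle from tool 0.6043554390664608
top lid slope angle 0.5955507489753162 506 0.0013103444607998668
side lid slope angle 0.5920578418767024 1228 0.0009318069557952635
```

View pics/c7.png

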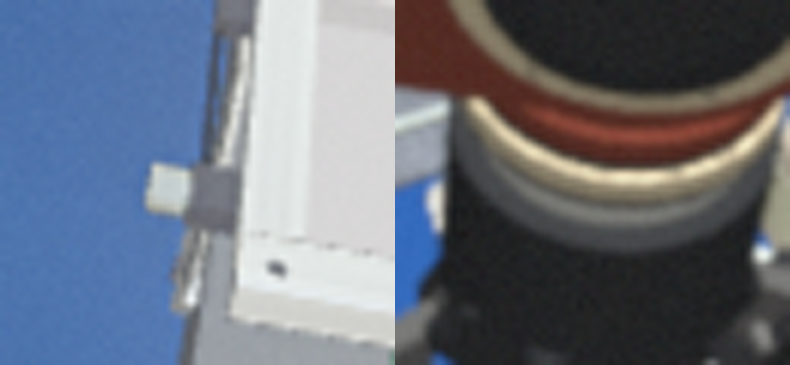

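```bash
python3 - <<'E'
from h import *
for n in("top","side"):
    z=np.load(n+"0.npz");im,d,K,T=[z[k] for k in("im","d","K","T")];B=w2b(pts(d,K,T))
    m=(abs(abs(B[...,1])-.142)<.012)&(B[...,0]>-.09)&(B[...,0]<.10)&(abs(B[...,2]-.115)<.01)&(im.min(-1)>150)
    P=B[m];c=np.polyfit(P[:,0],P[:,2],1);print(n,-c[0],np.median(P[:,2]))
# hinge check: front top edge of lid now, box x of box from lid rect
for th in(.59,.6,.61):
    q=np.array([.12-.2788*np.cos(th+np.arctan2(.052,.2738)),.095+.2788*np.sin(th+np.arctan2(.052,.2738))]);print(th,q)
z=np.load("top7.npz");im,d,K,T=[z[k] for k in("im","d","K","T")];B=w2b(pts(d,K,T))
# needle in top view: dark points between lid and scale at y~.1745, radius <.16
a=np.arctan2(B[...,2]-.095,.12-B[...,0]);r=np.hypot(B[...,2]-.095,.12-B[...,0])
m=(abs(B[...,1]-.1745)<.007)&(r>.09)&(r<.15)&(im.max(-1)<110)&(abs(a-.6)<.2)
print("needle",m.sum(),np.percentile(a[m],[10,50,90]) if m.any() else 0)
E
```

```text
top -0.0018713560277747142 0.113464815031174
side -0.0037281545780523282 0.1155105898829567
0.59 [-0.07865619  0.29061482]
0.6 [-0.07669015  0.29259157]
0.61 [-0.07470443  0.29454855]
needle 14 [0.60095424 0.60740414 0.61312128]
```

Request:
jog_arm --pt "0 0.03 -0.035 0 0 0 -1" --pt "0 0.03 -0.035 0 0 0 -1" --pt "0 0 0 0 0 0 -1" --pt "0 0 0 0 0 0 -1" --pt "0 0 0 0 0 0 -1" --pt "0 0 0 0 0 0 -1" --pt "0 0 0 0 0 0 -1" --pt "0 0 0 0 0 0 -1"

```text
t: 21.1
tool_pos: [0.5406, -0.2321, 0.279]
tool_rot: [-2.418, -2.001, 0.004]
contact_force: [-6.6, -1.7, -4.3]
opening: 0.0097
grip_force: 59.1
```

```bash
python3 ang.py; python3 - <<'E'
from h import *
z=np.load("top7.npz");im,d,K,T=[z[k] for k in("im","d","K","T")]
W=pts(d,K,T);m=(np.hypot(W[...,0]-.55,W[...,1]-.22)<.05)&(W[...,2]>.045)&(W[...,2]<.065);print("reel",m.sum(),W[m].mean(0))
a=im[165:225,290:345];cv2.imwrite("pics/t8.png",cv2.resize(a,None,fx=9,fy=9,interpolation=cv2.INTER_CUBIC)[...,::-1])
E
```

```text
t 21.1 tcp [-0.0759  0.0007  0.279 ] F [-6.6 -1.7 -4.3] op 0.0097 grip 59.10514175891876
angle from tool 0.6094884446769231
top lid slope angle 0.599363314223154 501 0.0013098793924913692
side lid slope angle 0.5976636596123248 1208 0.000950374289343877
reel 324 [0.55271756 0.21632393 0.0540133 ]
```

View pics/top7.png

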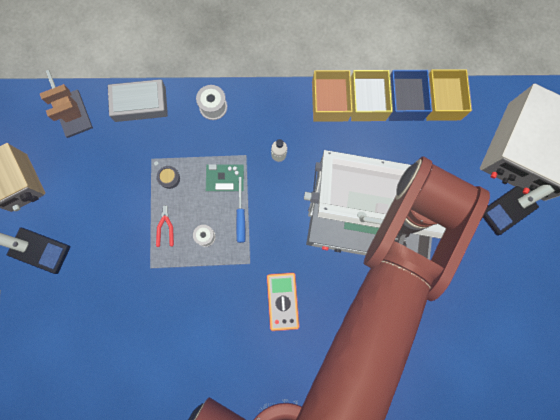

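The reel stands upright on bare mat at (203,235). The lid is held at about 0.602-0.605 rad, against a marker measured at about 0.605, and nothing else has moved. I'll hand in.

```bash
python3 -c "
from station import ctrl
print(ctrl.finish_job())"
```

```text
the job is handed in; nothing more can be done
None
```

The job is handed in at about 21 s: the reel stands upright on the mat, set down gently, and the lid is held by its handle at about 0.60 rad, against a marker I measured at about 0.605 rad (both good to roughly 0.01); I had no clear close view of the needle meeting the marker.

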